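Set out the mat for the carving lesson

TASK

Set out the grey bench mat for the next carving lesson, left, right and far side as the robot sees them: stand the open wooden tub in the middle of the mat and put the lid that fits it on top, properly seated. Beside the tub, with the middle of their length level with its centre, lay the whetstone to its left, midway between the tub and the mat's left edge, and the gouge to its right, midway between the tub and the right edge, both parallel to those edges and the gouge's blade pointing away from the robot; put the metal tin directly behind the tub, midway between it and the mat's far edge. Leave the smaller lid, the mallet and the folding rule where they are.

Things in the scene. Friction and masses are not known exactly. Their poses are not given: they have to be found in the camera images.
- mat: Fixed grey ribbed mat lying flat on the bench, 210 (x) by 280 (y) by 3 mm thick. Origin at the centre of its underside, so its upper face is at z = 3 mm; +x points to its far edge (away from the robot, within 0.25 rad), +y to its left edge.
- tub: Open round turned tub of pale wood with three grooves round its foot, standing upright: outer diameter 60 mm, height 60 mm, wall 7 mm (bore 46 mm), solid floor 16 mm thick; about 90 g. Origin at the centre of its underside, z up. Midway between it (standing in the middle of the mat) and a side edge of the mat is 85 mm from the mat's centre; midway between it and the far edge is 67.5 mm from the mat's centre.
- lid: The larger lid of pale wood, which fits the tub: from below a round spigot 38 mm in diameter and 6 mm high, a disc 60 mm in diameter and 8 mm thick, and an upright cylindrical knob 20 mm in diameter and 24 mm high; 38 mm high in all, about 40 g. It stands on its spigot, knob up. Origin at the centre of the spigot's underside, z up. Seated, the spigot is inside the tub's bore and the origin is 54 mm above the tub's origin.
- stone: Whetstone, a plain rectangular block 110 (x) by 40 (y) by 25 mm high, light grey over dark grey, lying flat, about 250 g. Origin at the centre of its underside; x is its long axis, which starts within 0.3 rad of world x.
- gouge: Short palm gouge lying flat, 140 mm long along its x: flat-sided wooden handle 80 mm long, 24 mm wide (y) and 20 mm high from x = -70 to +10 mm, brass ferrule, then a thin steel blade ending at x = +70 mm; about 70 g. Origin at the middle of its whole length, at the height of its underside; +x points from handle to blade and starts within 0.3 rad of world +x. A good grip is across the handle at x = -20 mm.
- tin: Small round closed metal tin, 40 mm in diameter (37 mm below the cap) and 26 mm high, about 60 g, standing flat with its cap up. Origin at the centre of its underside, z up.
- small_lid: The smaller lid of pale wood, of the same form but too small for the tub: disc 41 mm in diameter, knob 18 mm in diameter, 38 mm high in all. Belongs to another pot; leave it alone. Origin at the centre of its underside.
- mallet: Square-headed wooden mallet lying beyond the mat at the robot's left: head 60 (x) by 110 (y) by 60 mm high, handle 170 mm long towards its +x, away from the robot. Leave it alone. Origin under the centre of the head.
- rule: Folded wooden rule, 235 (x) by 29 (y) by 16 mm high, lying beyond the mat at the robot's right. Leave it alone. Origin at the centre of its underside.
There are look-alikes about, which are no part of the job. What is shaped like the gouge but black, blue or purple is not meant.

How it is judged:
By the outcome, as a careful person would: the job done as asked, in the order asked, and still so for the second after the job is handed in, with the robot touching nothing.
It also fails if it takes over 112 s, if anything falls off the work surface, if the arm or the gripper's body presses on something with over 40 N, if the wrist force passes 120 N, or if a joint passes its speed limit or range.

ROBOT

A 6-joint arm with a two-finger parallel gripper is mounted at the origin on the work surface. World frame = base frame: x ahead of the robot, y to its left, z up, the work surface at z = 0. Lengths are in mm, angles in rad, forces in N, time in s.
With the tool pointing down it reaches from about 275 to 1000 mm from the base axis. Payload 8.4 kg.
Tool frame: the origin (TCP) lies at the centre of the arm's flange, where the gripper is bolted on; the fingertips stand 173 mm ahead of it and the grasp point (between the pads) lies 155 mm ahead of it (tcp_to_tips is the distance from the TCP to the fingertips, in mm); z points along the fingers, x is the direction in which the jaws open and shut, and the axes are right-handed (so a half turn about z gives the same grasp; the last joint's range is limited). The gripper opens to 85 mm and grips with 20 to 120 N. Pads are 22 mm wide; open, the fingers measure 114 mm over their backs; the gripper's body (76 mm by 85 mm) begins 54 mm behind the grasp point. The pads swing forward as they close: fully open they stand 13 mm farther back than shut.
Start: joints at [-0.002, 0.353, 1.633, -0, 1.155, -0.002], TCP at [625.004, -0, 404.681] pointing down, gripper open.
Joint ranges: [-2.63, 2.63], [-0.92, 2.1], [0.06, 2.66], [-1.3, 4.44], [0, 2.69], [-3.02, 3.02]. Speed limits (rad/s): [2.22, 2.22, 2.79, 3.14, 3.14, 3.14].

INTERFACE

Orientations are given as [roll, pitch, yaw] about the fixed x, y, z axes, in that order (R = Rz(yaw) Ry(pitch) Rx(roll)).
In Python, from rig import sense, grab_frame, camera_info, sign_off, tcp_to_tips gives the robot as it stands.
- The arm moves only by the shell command python3 -m creep 'ROWS' [FORCE]. ROWS is text: rows parted by semicolons, each of 5 numbers parted by spaces: the opening in per cent of the stroke, from 0 (shut) to 100 (fully open), then the shift along the tool's x, y, z in cm, then the turn about the tool's z in degrees. In form: fingers tx ty tz roll; .... A call has 1 to 20 rows; each row is the pose to reach, as a shift and turn from the pose measured when the call began, along the tool's axes at that moment; what a row does not reach only later rows make up. A row lasts 1/10 s, in which the tool goes at most 50 mm and 8.59 degrees, less where a joint would pass 70% of its speed; a pose out of reach is approached as far as the arm can. A call with a gripper value outside its range is refused whole. The fingers move at their own pace and stop on an object; FORCE is the grip in N (left out, the last holds). Time passes only in rows, so rows that repeat a pose let the fingers close. It gives the time, the measured TCP pose, the force and the opening at its end, in the units of the state.
- sense(): the state, without advancing time (a new reading comes with each control period).
- grab_frame(name): name is "scene" or "side" or "wrist"; returns (picture, depth): 480x640x3 uint8, blue, green, red; 480x640 float32, mm along the optical axis (not along the pixel's ray), 0 where there is no reading.
- camera_info(name): a dict with "vertical_fov" (degrees; the focal length in pixels is half the picture's height over the tangent of half this angle, whatever the lens; pixels are square), "cx", "cy" (the principal point, pixels), "D" ([k1, k2, p1, p2, k3] as OpenCV has them; the pictures are not rectified), "world_to_cam" (4x4, takes a point from world to camera coordinates). Camera axes: x right, y down, z forward; pixel columns grow to the right and rows downward; lengths in mm; the calibration is good to about 2 mm. A picture is of the moment at which its call begins: read the wrist's pose just before it. camera_info takes no time and is no camera call; for the wrist camera it gives the pose at the moment of the call.
- sign_off(): hands the job in, once; it reports no verdict.
The state is a dict: "clock": time; "qpos": joint angles; "qvel": joint speeds; "joint_efforts": joint torques, N m; "eef_pos": TCP position; "tcp_rot": TCP orientation; "contact_force": force on the tool from outside, world axes, zero at the start; "wrist_torque": the same for the moment, N m; "opening": opening from 0.0 (shut) to 1.0 (fully open).
Only numpy, scipy, OpenCV 4.12 (cv2) and the standard library are available. Lean on these libraries where they do the work, as an engineer would, in place of code of your own. Each camera call takes 0.05 s, during which the arm holds its last target.

## Working session

There is one attempt and no reset: what is moved stays moved. The work goes in short steps, Python scripts to look and compute and a shell command to move; the robot and the scene stay as the last step left them, time stands still between calls to the robot, and variables do not carry over. Pictures are saved under pics/ and viewed, and the job is handed in when it is done.

```bash
ls; mkdir -p pics; python3 - <<'E'
from rig import *
import cv2,numpy as np
print(sense())
for n in ["scene","side","wrist"]:
    ci=camera_info(n); print(n,ci)
    im,d=grab_frame(n); cv2.imwrite(f"pics/{n}0.png",im); np.save(f"pics/{n}0.npy",d)
E
```

```text
pics
{'clock': 0.0, 'qpos': array([-2.37936348e-03,  3.53652880e-01,  1.63416984e+00,  5.05380949e-06,
        1.15518985e+00, -2.44372253e-03]), 'qvel': array([-0.00213378, -0.00096333,  0.0006356 , -0.00074281, -0.00322409,
        0.00123738]), 'joint_efforts': array([-2.03471049e-03, -6.05236173e+01, -3.42063046e+01, -2.62302356e-04,
        9.48130677e-03,  3.61521288e-06]), 'eef_pos': array([6.24751910e+02, 1.42723381e-02, 4.03943274e+02]), 'tcp_rot': array([-3.14158456e+00,  1.41990141e-03,  6.23210565e-05]), 'contact_force': array([0.27296393, 0.22960436, 0.33982581]), 'wrist_torque': array([0.06566419, 0.02757037, 0.02239974]), 'opening': 1.000914663239284}
scene {'vertical_fov': 43.87013499069076, 'cx': 323.71055314034055, 'cy': 238.97028472059944, 'D': array([-0.02001415,  0.        ,  0.        ,  0.        ,  0.        ]), 'world_to_cam': array([[-8.28148737e-01,  5.60504553e-01,  2.07712476e-03,
         3.96268648e+02],
       [ 3.84630681e-01,  5.70981840e-01, -7.25285445e-01,
        -2.16703543e+02],
       [-4.07711795e-01, -5.99845300e-01, -6.88445138e-01,
       
[... 466 characters left out ...]
     [ 5.35369516e-01,  6.72013236e-01, -5.11642152e-01,
         9.02874144e+02],
       [ 0.00000000e+00,  0.00000000e+00,  0.00000000e+00,
         1.00000000e+00]])}
wrist {'vertical_fov': 70.25600368443374, 'cx': 320.97486342147454, 'cy': 238.86494107383245, 'D': array([-0.01227225,  0.        ,  0.        ,  0.        ,  0.        ]), 'world_to_cam': array([[ 9.99998315e-01,  1.26226053e-03, -1.33275528e-03,
        -6.24379376e+02],
       [ 1.61788426e-03, -9.49066896e-01,  3.15070483e-01,
        -4.28617384e+01],
       [-8.67172882e-04, -3.15072109e-01, -9.49067339e-01,
         3.80331981e+02],
       [ 0.00000000e+00,  0.00000000e+00,  0.00000000e+00,
         1.00000000e+00]])}
```

View pics/scene0.png

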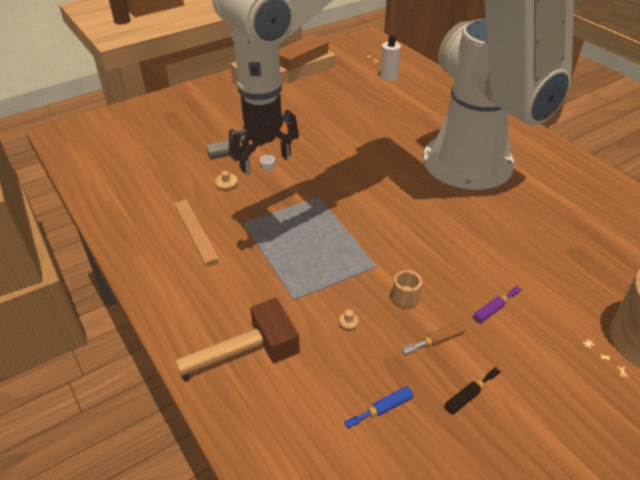

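View pics/side0.png

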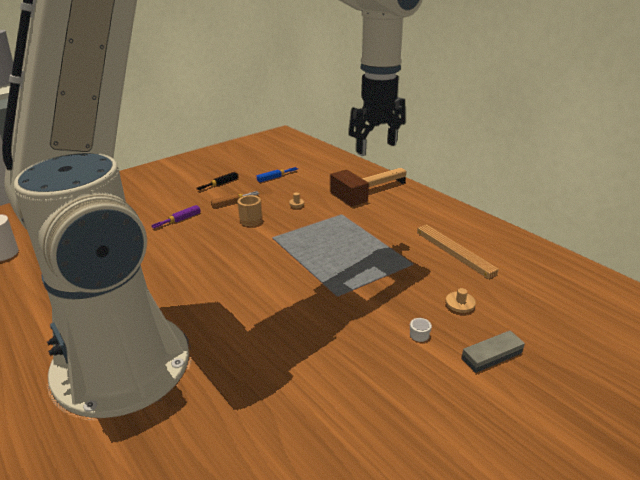

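View pics/wrist0.png

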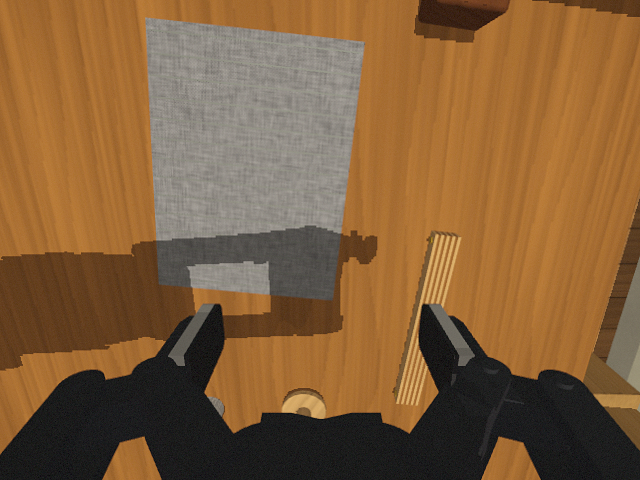

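The scene picture shows the mat around (310,247), tub (406,289), and stone and tin behind the gripper at (218,149) and (267,162). One lid is by the mallet (348,320), the other by the rule (227,181). There are four gouge shapes: wood/brass (435,339), blue (380,407), black (470,390) and purple (497,303). Next I'll measure all of these.

```bash
cat > h.py <<'E'
import cv2,numpy as np
from rig import *
def K(ci):
    f=240/np.tan(np.radians(ci["vertical_fov"])/2)
    return np.array([[f,0,ci["cx"]],[0,f,ci["cy"]],[0,0,1.]])
def norm(ci,px):
    return cv2.undistortPoints(np.asarray(px,float).reshape(-1,1,2),K(ci),np.array(ci["D"],float)).reshape(-1,2)
def plane(ci,px,z):
    n=norm(ci,px);W=np.linalg.inv(ci["world_to_cam"]);R,t=W[:3,:3],W[:3,3]
    d=np.c_[n,np.ones(len(n))]@R.T
    s=(z-t[2])/d[:,2]
    return t+d*s[:,None]
def cloud(ci,d):
    v,u=np.mgrid[0:480,0:640]
    n=norm(ci,np.c_[u.ravel(),v.ravel()])
    P=np.c_[n,np.ones(len(n))]*d.reshape(-1,1)
    W=np.linalg.inv(ci["world_to_cam"])
    return (P@W[:3,:3].T+W[:3,3]).reshape(480,640,3)
def proj(ci,X):
    X=np.asarray(X,float).reshape(-1,3);M=ci["world_to_cam"]
    r,_=cv2.Rodrigues(M[:3,:3])
    return cv2.projectPoints(X,r,M[:3,3],K(ci),np.array(ci["D"],float))[0].reshape(-1,2)
E
python3 - <<'E'
from h import *
for n in ["scene","side"]:
    ci=camera_info(n);im=cv2.imread(f"pics/{n}0.png");d=np.load(f"pics/{n}0.npy")
    X=cloud(ci,d)
    m=(d>0)&(X[...,2]>5)&(X[...,2]<90)&(X[...,0]>200)&(X[...,0]<1000)&(abs(X[...,1])<600)
    k,l,s,c=cv2.connectedComponentsWithStats(m.astype(np.uint8))
    print(n)
    for i in range(1,k):
        if s[i,4]<40: continue
        P=X[l==i]; a=np.percentile(P,[2,98],axis=0).round(0)
        (cx,cy),(w,h),an=cv2.minAreaRect(P[:,:2].astype(np.float32))
        print(c[i].round(),s[i,4],"rect",round(cx),round(cy),round(w),round(h),round(an),"zmax",a[1,2],im[l==i].mean(0).round())
E
python3 - <<'E'
import cv2,numpy as np
a=cv2.imread('pics/side0.png');b=cv2.imread('pics/scene0.png')
o=np.hstack([cv2.resize(a[270:380,400:540],(400,314),interpolation=2),cv2.resize(a[160:240,180:320],(400,229),interpolation=2)[:314].copy() if 0 else cv2.copyMakeBorder(cv2.resize(a[160:240,180:320],(400,229)),0,85,0,0,0)])
p=np.hstack([cv2.resize(b[130:220,170:290],(400,286)),cv2.resize(b[260:430,330:530],(400,340))[:286]])
cv2.imwrite('pics/crop0.png',np.vstack([o,p]))
E
```

```text
scene
[217. 149.] 281 rect 556 -413 52 60 71 zmax 27.0 [ 91. 108. 123.]
[267. 162.] 174 rect 468 -293 67 39 68 zmax 28.0 [136. 150. 168.]
[225. 181.] 300 rect 602 -278 63 58 69 zmax 38.0 [ 87. 140. 194.]
[196. 233.] 906 rect 750 -148 241 34 84 zmax 20.0 [ 82. 136. 198.]
[406. 288.] 957 rect 466 292 62 60 43 zmax 62.0 [ 66. 106. 149.]
[494. 305.] 520 rect 310 418 150 25 5 zmax 23.0 [115.  63. 125.]
[250. 339.] 3540 rect 835 218 113 230 83 zmax 63.0 [ 60.  96. 144.]
[348. 319.] 296 rect 608 281 38 40 50 zmax 40.0 [ 87. 140. 194.]
[438. 336.] 643 rect 492 412 26 140 79 zmax 23.0 [ 70. 108. 158.]
[469. 392.] 742 rect 507 541 145 25 5 zmax 23.0 [30. 46. 68.]
[383. 405.] 818 rect 678 473 25 140 85 zmax 23.0 [138.  84.  77.]
side
[274. 174.] 231 rect 681 469 29 142 88 zmax 21.0 [110.  62.  39.]
[360. 184.] 1447 rect 834 214 118 233 83 zmax 61.0 [36. 61. 94.]
[220. 180.] 239 rect 509 534 142 30 4 zmax 21.0 [21. 31. 41.]
[244. 206.] 890 rect 485 336 170 142 85 zmax 60.0 [ 50.  84. 117.]
[296. 201.] 134 rect 605 274 38 38 50 zmax 37.0 [ 65. 109. 148.]
[179. 215.] 324 rect 314 411 141 26 5 zmax 20.0 [92. 44. 92.]
[458. 251.] 981 rect 751 -153 238 38 84 zmax 18.0 [ 67. 117. 166.]
[460. 301.] 538 rect 599 -284 58 59 35 zmax 38.0 [ 77. 129. 176.]
[420. 328.] 376 rect 472 -288 41 38 46 zmax 28.0 [136. 149. 158.]
[492. 350.] 1398 rect 530 -412 43 113 76 zmax 27.0 [ 88. 104. 109.]
```

View pics/crop0.png

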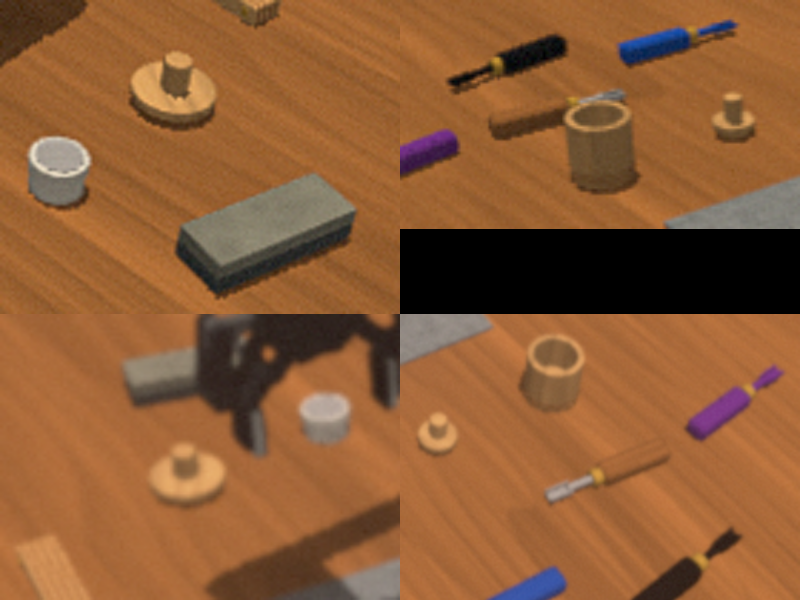

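The crops settle it. The large lid is the one by the rule: world (600,-281), disc about 59 mm, scene px (227,181). The lid by the mallet, px (348,320), is about 39 mm across, so it's the small one. The gouge is the brown-wood one with a steel blade at (438,336), not the purple, black or blue ones. Now for fine measurements, starting with the mat.

```bash
python3 - <<'E'
from h import *
for n in ["scene","side","wrist"]:
    ci=camera_info(n);im=cv2.imread(f"pics/{n}0.png")
    hsv=cv2.cvtColor(im,cv2.COLOR_BGR2HSV)
    m=((hsv[...,1]<75)&(hsv[...,2]>40)).astype(np.uint8)
    m=cv2.morphologyEx(m,cv2.MORPH_OPEN,np.ones((3,3)))
    m=cv2.morphologyEx(m,cv2.MORPH_CLOSE,np.ones((7,7)))
    k,l,s,c=cv2.connectedComponentsWithStats(m)
    u=proj(ci,[[645,30,3]])[0]
    lab=[i for i in range(1,k) if np.hypot(*(c[i]-u))<60 and s[i,4]>2000]
    print(n,u,[(c[i],s[i]) for i in lab])
    i=lab[0]
    cs,_=cv2.findContours((l==i).astype(np.uint8),0,cv2.CHAIN_APPROX_NONE)
    ct=max(cs,key=len).reshape(-1,2)
    P=plane(ci,ct,3)[:,:2].astype(np.float32)
    r=cv2.minAreaRect(P);print("minrect",r)
    # line fits per side
    (cx,cy),_,an=r
    a=np.radians(an); 
    if np.cos(a)**2<.5: a-=np.pi/2
    R=np.array([[np.cos(a),np.sin(a)],[-np.sin(a),np.cos(a)]])
    q=(P-[cx,cy])@R.T
    for ax,h,sg in [(0,105,1),(0,105,-1),(1,140,1),(1,140,-1)]:
        b=(abs(q[:,ax]*sg-h)<8)&(abs(q[:,1-ax])<(140 if ax==0 else 105)-15)
        if b.sum()<10: print('few');continue
        vx,vy,x0,y0=cv2.fitLine(P[b],cv2.DIST_HUBER,0,.01,.01).ravel()
        ang=np.degrees(np.arctan2(vy,vx)); ang=(ang - (90 if ax==0 else 0)+90)%180-90
        print(ax,sg,b.sum(),"ang",round(ang,2),"off",np.median(q[b,ax]).round(2))
E
```

```text
scene [270.90202798 259.18225252] [(array([308.156972  , 247.07651536]), array([ 245,  198,  130,  101, 7358], dtype=int32))]
minrect ((547.620361328125, 32.047515869140625), (281.0157165527344, 209.73997497558594), 84.12767028808594)
0 1 69 ang -5.99 off 103.65
0 -1 63 ang -5.99 off -103.48
1 1 72 ang -5.97 off 139.01
1 -1 66 ang -5.32 off -136.79
side [368.48617409 235.58139859] [(array([341.30482195, 253.7512353 ]), array([ 274,  215,  137,   81, 5869], dtype=int32))]
minrect ((547.4437255859375, 26.167617797851562), (280.79095458984375, 211.24147033691406), 83.90805053710938)
0 1 64 ang -5.79 off 103.62
0 -1 60 ang -6.08 off -104.38
1 1 60 ang -5.74 off 138.22
1 -1 66 ang -6.1 off -138.8
wrist [340.03155732 174.50895398] []Traceback (most recent call last):
  File "<stdin>", line 12, in <module>
IndexError: list index out of range
```

```bash
cat > mat.py <<'E'
from h import *
def mat(im,ci,center=(547.5,29),zz=3):
    hsv=cv2.cvtColor(im,cv2.COLOR_BGR2HSV)
    m=((hsv[...,1]<75)&(hsv[...,2]>40)).astype(np.uint8)
    m=cv2.morphologyEx(m,cv2.MORPH_OPEN,np.ones((3,3)))
    m=cv2.morphologyEx(m,cv2.MORPH_CLOSE,np.ones((9,9)))
    cs,_=cv2.findContours(m,cv2.RETR_LIST,cv2.CHAIN_APPROX_NONE)
    ct=np.vstack([c.reshape(-1,2) for c in cs if len(c)>60])
    ct=ct[(ct[:,0]>1)&(ct[:,0]<638)&(ct[:,1]>1)&(ct[:,1]<478)]
    P=plane(ci,ct,zz)[:,:2]
    cx,cy=center;a=np.radians(-5.9)
    for it in range(3):
        R=np.array([[np.cos(a),np.sin(a)],[-np.sin(a),np.cos(a)]])
        q=(P-[cx,cy])@R.T; off={};angs=[]
        for ax,h,sg in [(0,105,1),(0,105,-1),(1,140,1),(1,140,-1)]:
            b=(abs(q[:,ax]*sg-h)<9-2*it)&(abs(q[:,1-ax])<(125 if ax==0 else 90))
            if b.sum()<15: continue
            vx,vy,_,_=cv2.fitLine(q[b].astype(np.float32),cv2.DIST_HUBER,0,.01,.01).ravel()
            t=np.degrees(np.arctan2(vy,vx)); t=(t-(90 if ax==0 else 0)+90)%180-90
            off[ax,sg]=np.median(q[b,ax])-sg*h; angs.append((round(t,2),int(b.sum())))
        d=np.array([np.mean([v for k,v in off.items() if k[0]==ax]) if any(k[0]==ax for k in off) else 0 for ax in (0,1)])
        cx,cy=np.array([cx,cy])+R.T@d
        a+=np.radians(np.average([t for t,_ in angs],weights=[w for _,w in angs]))
    return cx,cy,np.degrees(a),{k:round(float(v),1) for k,v in off.items()},angs
E
python3 - <<'E'
from mat import *
ci=camera_info("wrist");im=cv2.imread("pics/wrist0.png")
print(mat(im,ci))
for n in ["scene","side"]: print(mat(cv2.imread(f"pics/{n}0.png"),camera_info(n)))
# base/arm consistency: fingers tip?
E
```

```text
(np.float64(547.5845190425609), np.float64(28.652168946593438), np.float64(-5.743316773348344), {(0, 1): -0.6, (0, -1): 0.7, (1, 1): -0.6, (1, -1): 0.6}, [(np.float32(-0.07), 230), (np.float32(0.0), 238), (np.float32(0.04), 188), (np.float32(0.06), 149)])
(np.float64(547.8106658514615), np.float64(33.11353165766268), np.float64(-5.807257547861635), {(0, 1): -1.4, (0, -1): 1.4, (1, 1): -2.1, (1, -1): 2.1}, [(np.float32(-0.18), 69), (np.float32(-0.18), 62), (np.float32(-0.13), 71), (np.float32(0.51), 65)])
(np.float64(547.0173642455192), np.float64(25.913378726751624), np.float64(-5.927650968859754), {(0, 1): -1.0, (0, -1): 1.0, (1, 1): -1.5, (1, -1): 1.5}, [(np.float32(0.14), 64), (np.float32(-0.15), 60), (np.float32(0.18), 60), (np.float32(-0.17), 66)])
```

```bash
python3 -m creep '100 -15.8 -29 6 0;100 -15.8 -29 6 0;100 -15.8 -29 6 0;100 -15.8 -29 6 0;100 -15.8 -29 6 0;100 -15.8 -29 6 0;100 -15.8 -29 6 0;100 -15.8 -29 6 0;100 -15.8 -29 6 0;100 -15.8 -29 6 0;100 -15.8 -29 6 0;100 -15.8 -29 6 0'
python3 - <<'E'
from h import *
print(sense()["clock"])
ci=camera_info("wrist");im,d=grab_frame("wrist");cv2.imwrite("pics/w1.png",im);np.save("pics/w1.npy",d);np.save("pics/w1ci.npy",ci,allow_pickle=True)
X=cloud(ci,d)
for n,(lo,hi),ctr in [("tubtop",(56,64),(466,288)),("gougetop",(15,25),(490,412)),("smalllid",(9,20),(607,278))]:
    m=(d>0)&(X[...,2]>lo)&(X[...,2]<hi)&(np.hypot(X[...,0]-ctr[0],X[...,1]-ctr[1])<60)
    P=X[m][:,:2].astype(np.float32)
    if len(P)<30: print(n,"none");continue
    print(n,len(P),cv2.minEnclosingCircle(P),cv2.minAreaRect(P),np.median(X[m][:,2]))
E
```

```text
clock: 1.35
eef_pos: [467.3, 289.1, 344.5]
tcp_rot: [-3.142, 0.001, -0.002]
contact_force: [-0.5, -0.9, 0.2]
opening: 0.999
1.35
tubtop 1889 ((464.7970886230469, 289.3868713378906), 29.910829544067383) ((464.7996520996094, 289.22015380859375), (58.82454299926758, 59.18959426879883), 27.480693817138672) 60.094450769761295
gougetop 3163 ((484.5078430175781, 412.48297119140625), 54.53296661376953) ((484.0554504394531, 409.5884094238281), (24.205047607421875, 108.9686050415039), 80.80084991455078) 19.73566043897938
smalllid 1067 ((605.76123046875, 277.04766845703125), 20.560699462890625) ((604.6372680664062, 277.6878662109375), (40.436100006103516, 37.929656982421875), 52.962181091308594) 14.270496308841302
```

View pics/w1.png

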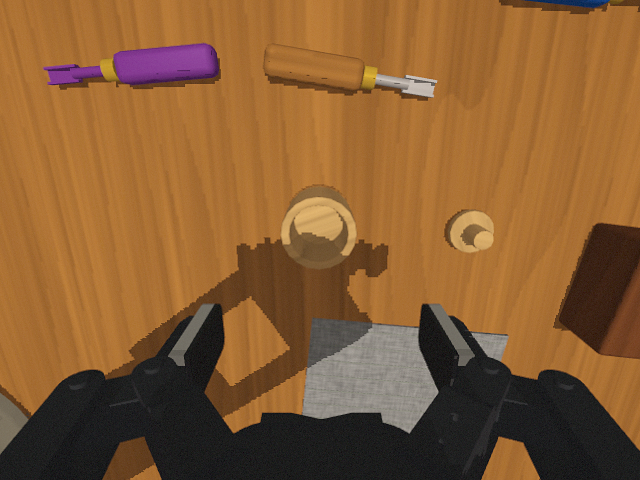

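The wrist view shows the tub at px (318,230), about (464.8,289.3). The brown gouge is at (345,70) with its blade to +x, and the small lid is at (470,231). Grasping the tub.

```bash
python3 -m creep '100 -0.25 0 4 0;100 -0.25 0 8 0;100 -0.25 0 12 0;100 -0.25 0 14 0;100 -0.25 0 15 0;100 -0.25 0 15 0;50 -0.25 0 15 0;50 -0.25 0 15 0;50 -0.25 0 15 0;50 -0.25 0 15 0;50 -0.25 0 15 0;50 -0.25 0 15 0;50 -0.25 0 15 0;50 -0.25 0 15 0' 40
```

```text
clock: 2.8
eef_pos: [465.3, 289.6, 196.2]
tcp_rot: [-3.14, -0.002, -0.001]
contact_force: [-0.5, -1.3, 5.6]
opening: 0.705
```

```bash
python3 -m creep '50 0 0 -3 0;50 0 0 -6 0;50 3 8 -6 0;50 5 16 -6 0;50 8.2 26 -6 0;50 8.2 26 -6 0;50 8.2 26 -6 0;50 8.2 26 -6 0;50 8.2 26 -6 0;50 8.2 26 -6 0;50 8.2 26 -4 0;50 8.2 26 -2 0;50 8.2 26 -1 0;50 8.2 26 -1 0;50 8.2 26 -1 0'
python3 - <<'E'
from h import *
print(sense())
im,d=grab_frame("side");cv2.imwrite("pics/s2.png",im)
E
```

```text
clock: 4.3
eef_pos: [547.0, 30.1, 206.4]
tcp_rot: [-3.14, -0.002, -0.0]
contact_force: [-0.2, -0.0, -0.6]
opening: 0.701
{'clock': 4.3, 'qpos': array([0.05184799, 0.50345408, 1.93879727, 0.00217196, 0.69764236,
       0.05066814]), 'qvel': array([-0.00518104, -0.01019188, -0.00867359,  0.00109795,  0.00036989,
       -0.00203918]), 'joint_efforts': array([ 1.14736003e-01, -5.78388298e+01, -2.14403737e+01,  1.10640415e-02,
        2.38216700e-03,  5.90889336e-03]), 'eef_pos': array([546.96341557,  30.12295381, 206.38291082]), 'tcp_rot': array([-3.14011034e+00, -1.62478593e-03, -4.84672321e-04]), 'contact_force': array([-0.18953912, -0.00393052, -0.64861928]), 'wrist_torque': array([-0.02059977, -0.01697169,  0.04981804]), 'opening': 0.7007881599324597}
```

View pics/s2.png

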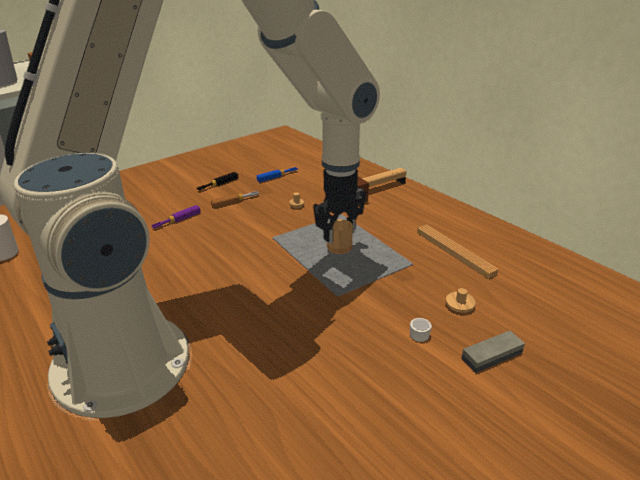

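```bash
python3 -m creep '50 0.05 0.1 0.4 0;50 0.05 0.1 0.75 0;50 0.05 0.1 0.75 0;50 0.05 0.1 0.75 0;100 0.05 0.1 0.75 0;100 0.05 0.1 0.75 0;100 0.05 0.1 0.75 0;100 0.05 0.1 0.75 0;100 0.05 0.1 0.75 0;100 0.05 0.1 -2 0;100 0.05 0.1 -6 0;100 0.05 0.1 -10 0;100 0.05 0.1 -15 0;100 0.05 0.1 -19 0;100 0.05 0.1 -19 0;100 0.05 0.1 -19 0'
cat > look.py <<'E'
from mat import *
def look(tag):
    s=sense();ci=camera_info("wrist");im,d=grab_frame("wrist");cv2.imwrite(f"pics/{tag}.png",im)
    return s,ci,im,d,cloud(ci,d)
def blob(X,d,lo,hi,ctr,r=60):
    m=(d>0)&(X[...,2]>lo)&(X[...,2]<hi)&(np.hypot(X[...,0]-ctr[0],X[...,1]-ctr[1])<r)
    P=X[m][:,:2].astype(np.float32)
    if len(P)<30: return None
    return len(P),np.round(cv2.minEnclosingCircle(P)[0],1),np.round(cv2.minEnclosingCircle(P)[1],1),cv2.minAreaRect(P),np.median(X[m][:,2])
E
python3 - <<'E'
from look import *
s,ci,im,d,X=look("w3")
print(s["clock"],s["eef_pos"],s["tcp_rot"])
print(mat(im,ci)); print(blob(X,d,58,70,(547,29)))
E
```

```text
clock: 5.95
eef_pos: [547.2, 28.7, 397.6]
tcp_rot: [-3.14, -0.005, -0.001]
contact_force: [-0.4, 0.2, 0.1]
opening: 1.0
5.95 [547.24002225  28.69249237 397.63899722] [-3.13996113e+00 -4.69400705e-03 -7.08921527e-04]
(np.float64(547.6860094031616), np.float64(28.756235880238798), np.float64(-5.777095541548265), {(0, 1): -0.7, (0, -1): 0.7, (1, 1): -0.6, (1, -1): 0.6}, [(np.float32(-0.03), 222), (np.float32(0.0), 231), (np.float32(-0.0), 185), (np.float32(0.04), 148)])
(1391, array([547.9,  28.6]), np.float64(29.9), ((547.849365234375, 28.808303833007812), (59.02373123168945, 58.901153564453125), 76.92305755615234), np.float64(63.03652444117432))
```

View pics/w3.png

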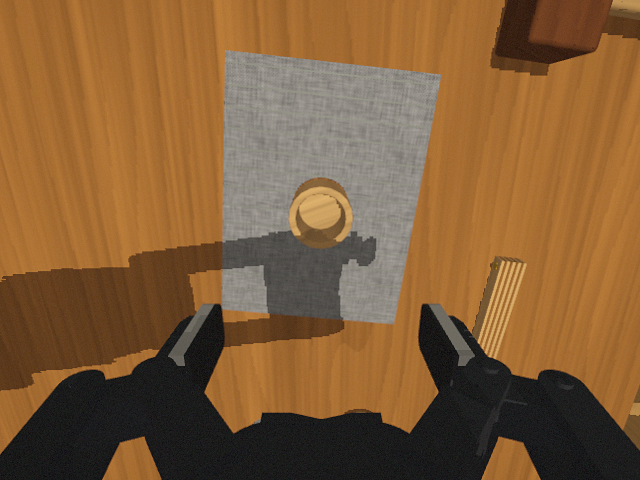

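The tub stands at px (321,215), within 0.3 mm of the mat's centre. On to the large lid.

```bash
python3 -m creep '100 5.3 31 6 0;100 5.3 31 6 0;100 5.3 31 6 0;100 5.3 31 6 0;100 5.3 31 6 0;100 5.3 31 6 0;100 5.3 31 6 0;100 5.3 31 6 0;100 5.3 31 6 0;100 5.3 31 6 0;100 5.3 31 6 0;100 5.3 31 6 0' 40
python3 - <<'E'
from look import *
s,ci,im,d,X=look("w4")
print(s["clock"],s["eef_pos"],s["tcp_rot"])
print("disc",blob(X,d,9,20,(600,-281)));print("knob",blob(X,d,34,42,(600,-281)))
print("stone",blob(X,d,20,30,(530,-412),90));print("tin",blob(X,d,20,32,(470,-290),40))
E
```

```text
clock: 7.2
eef_pos: [599.9, -280.1, 336.3]
tcp_rot: [-3.14, -0.002, 0.001]
contact_force: [-0.0, -1.0, -0.5]
opening: 1.002
7.2 [ 599.8766572  -280.14296705  336.34147047] [-3.14019162e+00 -2.40083862e-03  6.49982127e-04]
disc (2872, array([ 600.3, -282.6]), np.float64(30.1), ((600.6182861328125, -282.2812194824219), (58.80878829956055, 58.65529251098633), 85.50627136230469), np.float64(14.360462687485239))
knob (435, array([ 600.5, -282.2]), np.float64(9.8), ((600.4005737304688, -282.203857421875), (18.892953872680664, 19.01323127746582), 74.0911636352539), np.float64(38.15464652705907))
stone (3082, array([ 542.6, -414.8]), np.float64(46.0), ((543.036376953125, -414.5326843261719), (41.434906005859375, 83.52487182617188), 75.99913787841797), np.float64(25.43658816599597))
tin (1693, array([ 472. , -287.9]), np.float64(20.3), ((472.1366271972656, -287.7170715332031), (39.71007537841797, 39.04405212402344), 19.202131271362305), np.float64(26.709349717354144))
```

View pics/w4.png

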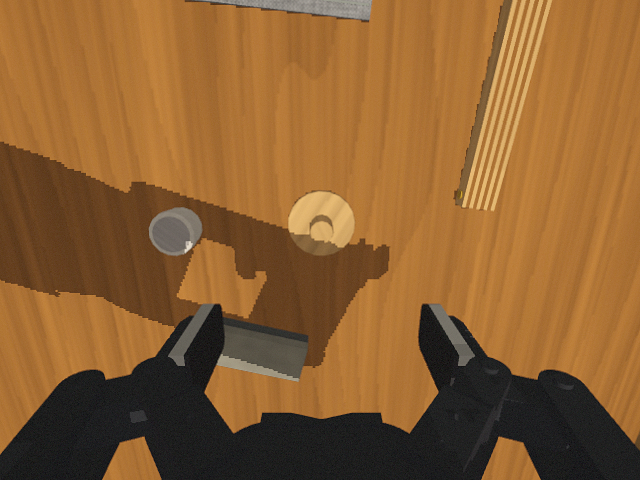

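```bash
python3 -m creep '100 0.05 0.22 5 0;100 0.05 0.22 10 0;60 0.05 0.22 13 0;60 0.05 0.22 14.4 0;60 0.05 0.22 14.4 0;60 0.05 0.22 14.4 0;15 0.05 0.22 14.4 0;15 0.05 0.22 14.4 0;15 0.05 0.22 14.4 0;15 0.05 0.22 14.4 0;15 0.05 0.22 14.4 0;15 0.05 0.22 14.4 0;15 0.05 0.22 14.4 0;15 0.05 0.22 14.4 0' 40
python3 - <<'E'
from h import *
im,d=grab_frame("side");cv2.imwrite("pics/s5.png",cv2.resize(im[200:400,340:600],(780,600)))
E
```

```text
clock: 8.65
eef_pos: [601.4, -282.7, 194.3]
tcp_rot: [-3.141, -0.005, 0.0]
contact_force: [-0.4, 1.0, 6.5]
opening: 0.216
```

View pics/s5.png

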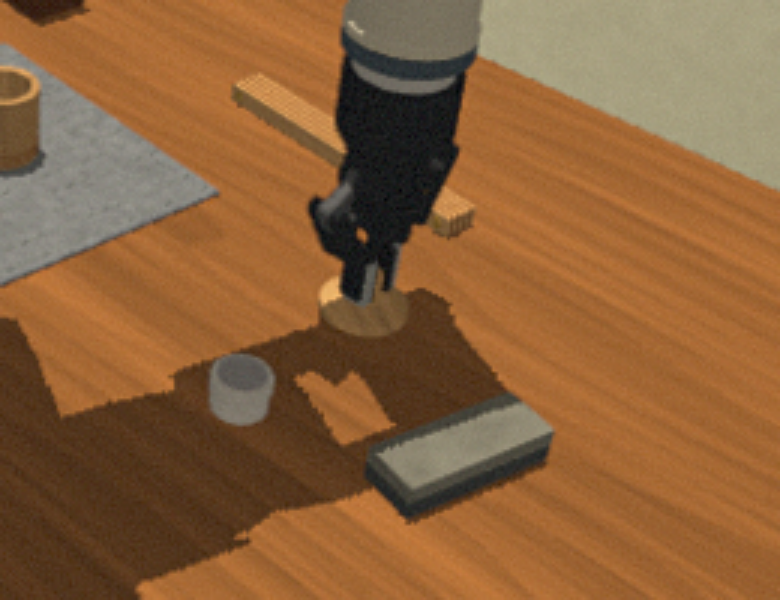

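```bash
python3 -m creep '15 0 0 -3 0;15 0 0 -6 0;15 0 0 -10 0;15 -1.5 -10 -10 0;15 -3 -20 -10 0;15 -5.36 -31.1 -10 0;15 -5.36 -31.1 -10 0;15 -5.36 -31.1 -10 0;15 -5.36 -31.1 -10 0;15 -5.36 -31.1 -10 0;15 -5.36 -31.1 -10 0;15 -5.36 -31.1 -10 0;15 -5.36 -31.1 -8.5 0;15 -5.36 -31.1 -7 0;15 -5.36 -31.1 -7 0;15 -5.36 -31.1 -7 0;15 -5.36 -31.1 -7 0'
python3 - <<'E'
from look import *
s,ci,im,d,X=look("w6")
print(s["clock"],s["eef_pos"],s["tcp_rot"])
im,d=grab_frame("side");a=im[180:310,270:420]
im,d=grab_frame("scene");b=im[200:330,330-70:330+80-20]
cv2.imwrite("pics/s6.png",np.hstack([cv2.resize(a,(400,347)),cv2.resize(b,(400,347))]))
E
```

```text
clock: 10.4
eef_pos: [547.8, 27.5, 264.8]
tcp_rot: [-3.141, -0.006, -0.001]
contact_force: [-0.6, -0.1, -1.4]
opening: 0.214
10.4 [547.79224914  27.54210269 264.80810375] [-3.14143511e+00 -5.93532165e-03 -6.40341607e-04]
```

View pics/s6.png

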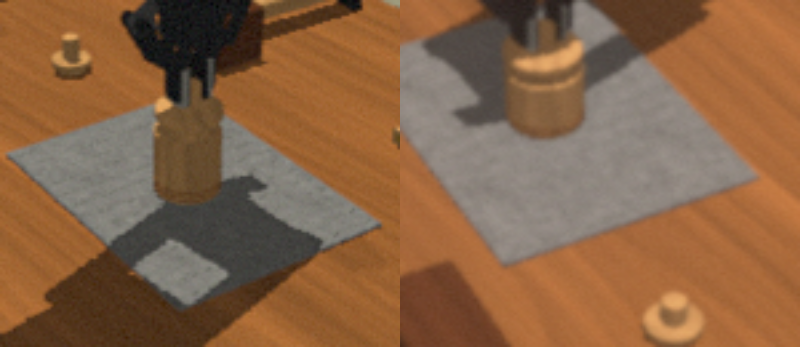

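View pics/w6.png

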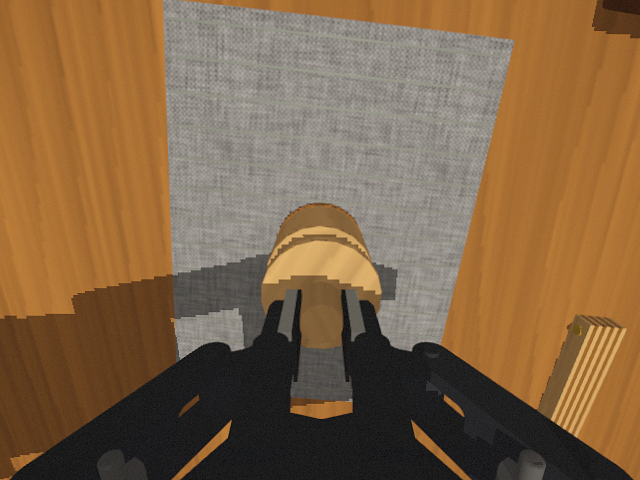

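The lid hangs about 7 mm above the tub rim, roughly aligned in all three views. I'll lower it with a 0.8 mm correction.

```bash
python3 -m creep '15 0 -0.08 0.4 0;15 0 -0.08 0.8 0;15 0 -0.08 1.1 0;15 0 -0.08 1.35 0;15 0 -0.08 1.35 0;15 0 -0.08 1.35 0'
```

```text
clock: 11.15
eef_pos: [547.6, 28.9, 251.3]
tcp_rot: [-3.141, -0.006, 0.0]
contact_force: [-2.7, 0.4, 3.1]
opening: 0.213
```

Light contact at the expected seated height (251.3). Releasing and checking.

```bash
python3 -m creep '60 0 0 0 0;60 0 0 0 0;60 0 0 0 0;60 0 0 0 0;60 0 0 0 0;60 0 0 -4 0;80 0 0 -8 0;100 0 0 -12 0;100 0 0 -15 0;100 0 0 -15 0;100 0 0 -15 0'
python3 - <<'E'
from look import *
s,ci,im,d,X=look("w7")
print(s["clock"],s["eef_pos"])
print(mat(im,ci));print("disc",blob(X,d,66,76,(547,29)));print("knob",blob(X,d,88,102,(547,29)))
im,d=grab_frame("side");a=im[180:310,270:420]
im,d=grab_frame("scene");b=im[200:330,330-70:330+80-20]
cv2.imwrite("pics/s7.png",np.hstack([cv2.resize(a,(400,347)),cv2.resize(b,(400,347))]))
E
```

```text
clock: 12.25
eef_pos: [546.7, 28.9, 401.7]
tcp_rot: [-3.141, -0.007, 0.0]
contact_force: [-0.1, 0.4, -1.1]
opening: 0.998
12.25 [546.70751313  28.87990193 401.70803403]
(np.float64(547.6847900605073), np.float64(28.736111840477097), np.float64(-5.743753210505935), {(0, 1): -0.7, (0, -1): 0.7, (1, 1): -0.6, (1, -1): 0.6}, [(np.float32(-0.06), 220), (np.float32(0.08), 228), (np.float32(-0.01), 184), (np.float32(-0.01), 146)])
disc (2761, array([548. ,  29.1]), np.float64(30.1), ((548.0370483398438, 29.62965965270996), (58.8210334777832, 59.09895706176758), 2.4011435508728027), np.float64(71.30125058626709))
knob (436, array([548.3,  29.1]), np.float64(10.0), ((548.2448120117188, 29.40138816833496), (19.223649978637695, 18.881954193115234), 17.651399612426758), np.float64(95.1808195493374))
```

View pics/s7.png

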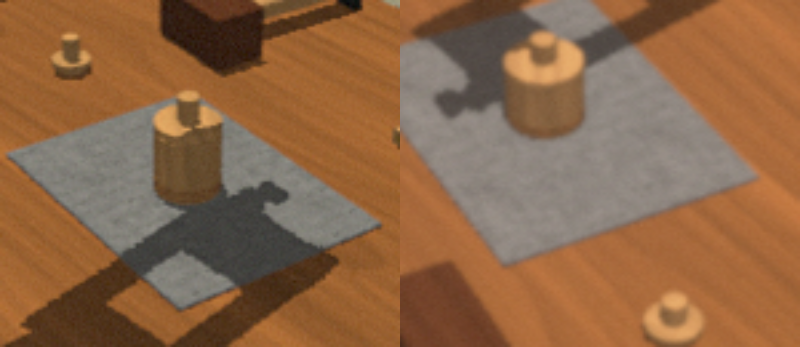

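The lid is seated: disc top at 71.3 mm and knob top at 95.2 mm, against 71 and 95 nominal. Next the whetstone, turning the jaws onto its width.

```bash
python3 -m creep '100 -1.7 44.3 4 104;100 -1.7 44.3 4 104;100 -1.7 44.3 4 104;100 -1.7 44.3 4 104;100 -1.7 44.3 4 104;100 -1.7 44.3 4 104;100 -1.7 44.3 4 104;100 -1.7 44.3 4 104;100 -1.7 44.3 4 104;100 -1.7 44.3 4 104;100 -1.7 44.3 4 104;100 -1.7 44.3 4 104;100 -1.7 44.3 4 104;100 -1.7 44.3 4 104;100 -1.7 44.3 4 104;100 -1.7 44.3 4 104'
python3 - <<'E'
from look import *
s,ci,im,d,X=look("w8")
print(s["clock"],s["eef_pos"],s["tcp_rot"],s["qpos"])
print("stone",blob(X,d,20,30,(530,-412),90))
m=(d>0)&(X[...,2]>20)&(X[...,2]<30)&(np.hypot(X[...,0]-530,X[...,1]+412)<90)
P=X[m][:,:2];v=np.linalg.svd(P-P.mean(0),full_matrices=False)[2][0];print(P.mean(0),np.degrees(np.arctan2(v[1],v[0])))
E
```

```text
clock: 14.0
eef_pos: [529.5, -414.0, 359.5]
tcp_rot: [-3.139, 0.001, -1.813]
contact_force: [0.7, 0.7, -0.2]
opening: 0.997
14.0 [ 529.52684739 -413.97167287  359.48573106] [-3.13890876e+00  1.01566950e-03 -1.81263643e+00] [-0.66627309  0.4662408   1.56651361  0.00227087  1.10681177  1.14535051]
stone (5023, array([ 529.8, -411.5]), np.float64(58.0), ((529.8422241210938, -411.69873046875), (40.0196418762207, 109.92906951904297), 75.95491027832031), np.float64(25.258543168244046))
[ 532.86885174 -412.44043211] 165.82971546661608
```

View pics/w8.png

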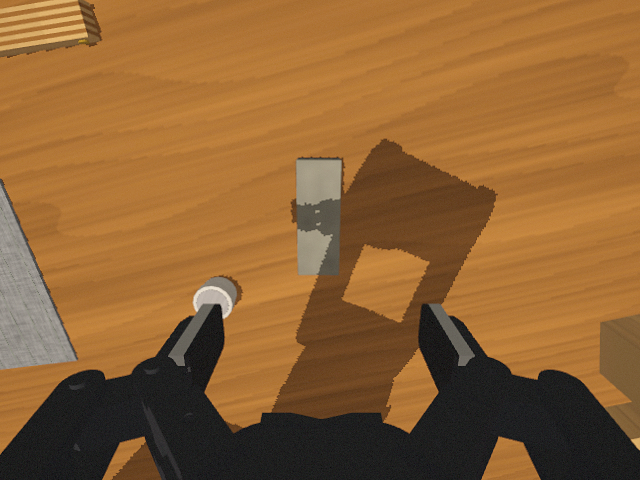

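```bash
python3 -m creep '100 -0.23 0.03 5 0;100 -0.23 0.03 10 0;100 -0.23 0.03 14 0;100 -0.23 0.03 17 0;100 -0.23 0.03 18 0;100 -0.23 0.03 18 0;35 -0.23 0.03 18 0;35 -0.23 0.03 18 0;35 -0.23 0.03 18 0;35 -0.23 0.03 18 0;35 -0.23 0.03 18 0;35 -0.23 0.03 18 0;35 -0.23 0.03 18 0;35 -0.23 0.03 18 0;35 -0.23 0.03 18 0;35 -0.23 0.03 18 0' 60
cat > go.py <<'E'
from rig import *;import numpy as np,sys
# target TCP x y z yawdeg -> shift in cm, deg
s=sense();p=s["eef_pos"];y=s["tcp_rot"][2];t=np.array(list(map(float,sys.argv[1:4])));d=t-p
print("t",s["clock"],"pos",p.round(1),"yaw",np.degrees(y).round(2),"| tx ty tz turn",np.round([(d[0]*np.cos(y)+d[1]*np.sin(y))/10,(d[0]*np.sin(y)-d[1]*np.cos(y))/10,-d[2]/10],2),round((np.degrees(y)-float(sys.argv[4])+180)%360-180,2))
E
python3 - <<'E'
import numpy as np
a=np.radians(-5.77);c=np.array([547.7,28.8]);R=np.array([[np.cos(a),-np.sin(a)],[np.sin(a),np.cos(a)]])
for n,v in [("stone",(0,85)),("gouge",(0,-85)),("tin",(67.5,0))]: print(n,c+R@v)
E
python3 go.py 556.2 113.4 260 -95.77
```

```text
clock: 15.65
eef_pos: [530.9, -412.2, 181.6]
tcp_rot: [-3.136, -0.0, -1.813]
contact_force: [-0.9, 0.5, 7.8]
opening: 0.453
stone [556.24550603 113.36934626]
gouge [539.15449397 -55.76934626]
tin [614.85801026  22.01386286]
t 15.65 pos [ 530.9 -412.2  181.6] yaw -103.88 | tx ty tz turn [-51.63  10.16  -7.84] -8.11
```

Held. Stone bottom is at z=0 with the TCP at 181.6. I'll lift it high enough to pass over the lidded tub, then hover over the left spot.

```bash
python3 -m creep '35 0 0 -4 0;35 0 0 -8 0;35 0 0 -12 0;35 0 0 -15 0;35 -4 1 -15 -2;35 -8 2 -15 -4;35 -51.6 10.3 -15 -8.1;35 -51.6 10.3 -15 -8.1;35 -51.6 10.3 -15 -8.1;35 -51.6 10.3 -15 -8.1;35 -51.6 10.3 -15 -8.1;35 -51.6 10.3 -15 -8.1;35 -51.6 10.3 -15 -8.1;35 -51.6 10.3 -15 -8.1;35 -51.6 10.3 -15 -8.1;35 -51.6 10.3 -15 -8.1;35 -51.6 10.3 -15 -8.1;35 -51.6 10.3 -15 -8.1;35 -51.6 10.3 -15 -8.1;35 -51.6 10.3 -15 -8.1'
python3 go.py 557.4 113.3 200 -95.77
```

```text
clock: 17.65
eef_pos: [554.0, 112.6, 331.0]
tcp_rot: [-3.136, -0.001, -1.673]
contact_force: [-0.1, -0.2, -2.5]
opening: 0.451
t 17.65 pos [554.  112.6 331. ] yaw -95.88 | tx ty tz turn [-0.1  -0.33 13.1 ] -0.11
```

```bash
python3 -m creep '35 -0.1 -0.33 4 0;35 -0.1 -0.33 8 0;35 -0.1 -0.33 12 0;35 -0.1 -0.33 13.6 0;35 -0.1 -0.33 13.6 0;35 -0.1 -0.33 13.6 0'
python3 go.py 557.4 113.3 184.6 -95.77
```

```text
clock: 18.25
eef_pos: [558.5, 112.6, 195.4]
tcp_rot: [-3.136, -0.001, -1.674]
contact_force: [0.0, -0.1, -3.2]
opening: 0.452
t 18.25 pos [558.5 112.6 195.4] yaw -95.93 | tx ty tz turn [-0.06  0.12  1.08] -0.16
```

```bash
python3 -m creep '35 -0.06 0.1 0.5 0;35 -0.06 0.1 1.0 0;35 -0.06 0.1 1.0 0;35 -0.06 0.1 1.0 0;35 -0.06 0.1 1.0 0'
python3 go.py 557.4 113.3 184.6 -95.77
```

```text
clock: 18.75
eef_pos: [557.7, 113.3, 185.7]
tcp_rot: [-3.136, -0.001, -1.674]
contact_force: [-0.4, 0.5, -2.8]
opening: 0.455
t 18.75 pos [557.7 113.3 185.7] yaw -95.92 | tx ty tz turn [0.01 0.03 0.11] -0.15
```

```bash
python3 -m creep '35 0 0.03 0.12 0;35 0 0.03 0.14 0;35 0 0.03 0.14 0;60 0 0.03 0.12 0;60 0 0.03 0.12 0;60 0 0.03 0.12 0;60 0 0.03 0.12 0;60 0 0.03 -4 0;60 0 0.03 -8 0;60 0 0.03 -12 0;80 0 0.03 -16 0;100 0 0.03 -20 0;100 0 0.03 -21 0;100 0 0.03 -21 0'
cat > rect.py <<'E'
from look import *
import sys
def rel(P,c=(547.7,28.8),a=-5.77):
    a=np.radians(a);R=np.array([[np.cos(a),np.sin(a)],[-np.sin(a),np.cos(a)]]);return R@(np.array(P)-c)
E
python3 - <<'E'
from rect import *
s,ci,im,d,X=look("w9")
print(s["clock"],s["eef_pos"],s["tcp_rot"])
r=blob(X,d,25,32,(556,113),60);print("stone",r,"rel",rel(r[3][0]))
print(mat(im,ci));r=blob(X,d,66,76,(547,29),45);print("disc",r,rel(r[1]))
E
```

```text
clock: 20.15
eef_pos: [556.5, 113.7, 397.4]
tcp_rot: [-3.132, -0.0, -1.674]
contact_force: [0.4, 0.3, -1.0]
opening: 1.0
20.15 [556.50417127 113.67323642 397.41892306] [-3.13240024e+00 -1.16585495e-05 -1.67420678e+00]
stone (4136, array([556.7, 111.3]), np.float64(58.0), ((554.8262329101562, 93.8736572265625), (77.96542358398438, 109.0072250366211), 83.83666229248047), np.float64(28.248762391287983)) rel [ 0.54792386 65.46039902]
(np.float64(547.8695166029697), np.float64(28.37416112229693), np.float64(-5.714421107637384), {(0, 1): -0.4, (0, -1): 0.4, (1, 1): -0.5, (1, -1): 0.5}, [(np.float32(0.21), 249), (np.float32(-0.18), 210), (np.float32(-0.1), 163), (np.float32(0.02), 162)])
disc (2796, array([549.6,  26.6]), np.float64(30.1), ((549.5914916992188, 26.835508346557617), (59.18217849731445, 58.96930694580078), 52.02390670776367), np.float64(71.29902507204486)) [ 2.11155143 -1.99783647]
```

View pics/w9.png

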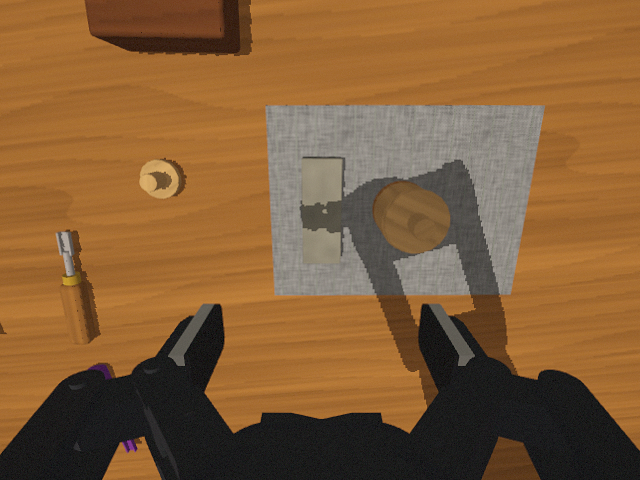

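The stone lies at px (322,210), roughly right, but this view puts the lid at rel (+2.1,-2.0). I'll check with the fixed cameras whether that's camera bias or the tub really moved, and redo the stone estimate without the lid pixels mixed in.

```bash
python3 - <<'E'
from rect import *
for n in ["scene","side"]:
    ci=camera_info(n);im,d=grab_frame(n);cv2.imwrite(f"pics/{n}10.png",im);X=cloud(ci,d)
    M=mat(im,ci,{"scene":(547.8,33.1),"side":(547,25.9)}[n]);print(n,[round(float(v),2) for v in M[:3]])
    for nm,lo,hi,r,c in [("disc",66,76,40,M[:2]),("knob",90,102,40,M[:2]),("stone",23,32,60,(M[0]+8.5,M[1]+84.5))]:
        m=(d>0)&(X[...,2]>lo)&(X[...,2]<hi)&(np.hypot(X[...,0]-c[0],X[...,1]-c[1])<r)
        if nm=="stone": m&=(np.hypot(X[...,0]-M[0],X[...,1]-M[1])>45)
        P=X[m][:,:2].astype(np.float32)
        R=cv2.minAreaRect(P);print(nm,len(P),R,"rel",rel(R[0],M[:2],M[2]).round(1), "circ rel",rel(cv2.minEnclosingCircle(P)[0],M[:2],M[2]).round(1))
    a=im[180:310,270:420] if n=="side" else im[200:330,260:390]
    cv2.imwrite(f"pics/c10{n}.png",cv2.resize(a,(400,347)))
a=cv2.imread("pics/s7.png")
b=np.hstack([cv2.imread("pics/c10side.png"),cv2.imread("pics/c10scene.png")])
cv2.imwrite("pics/cmp10.png",np.vstack([a,b])[:,:][::1] if 0 else cv2.resize(np.vstack([a,b]),(690,600)))
im=cv2.imread("pics/w9.png")
E
```

```text
scene [547.92, 33.19, -5.94]
disc 314 ((550.3770141601562, 31.959583282470703), (60.19453811645508, 57.117061614990234), 57.1377067565918) rel [ 2.6 -1. ] circ rel [ 2.2 -2.4]
knob 49 ((549.9091796875, 29.673805236816406), (19.120153427124023, 18.35285758972168), 68.70974731445312) rel [ 2.3 -3.3] circ rel [ 0.9 -3.4]
stone 680 ((556.4926147460938, 114.82363891601562), (45.63526916503906, 112.00321197509766), 83.80821990966797) rel [ 0.1 82.1] circ rel [ 0.2 81.8]
side [547.05, 26.03, -5.96]
disc 248 ((547.3090209960938, 24.533432006835938), (60.21818542480469, 57.5968132019043), 47.986228942871094) rel [ 0.4 -1.5] circ rel [ 1.5 -0.8]
knob 40 ((548.1712036132812, 26.641189575195312), (21.98280906677246, 17.771282196044922), 79.55633544921875) rel [1.1 0.7] circ rel [1.  1.5]
stone 337 ((555.1326904296875, 111.75541687011719), (46.00786590576172, 111.24891662597656), 85.94223022460938) rel [-0.9 86.1] circ rel [-0.9 84.8]
```

View pics/cmp10.png

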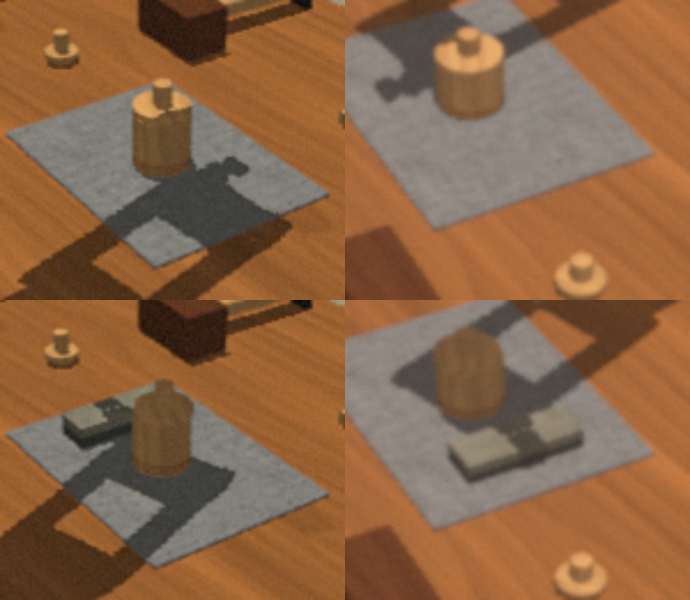

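```bash
python3 - <<'E'
import cv2,numpy as np
a=cv2.imread("pics/s7.png")
b=np.hstack([cv2.imread("pics/c10side.png"),cv2.imread("pics/c10scene.png")])
rows=[]
for im in (a,b):
    s=cv2.resize(im[80:220,120:260],(400,300)); 
    s=im[85:210,130:245]; t=im[25:145,485:600]
    f=lambda q:cv2.convertScaleAbs(cv2.resize(q,(400,300),interpolation=cv2.INTER_CUBIC),alpha=1.6 if im is b else 1.0)
    rows.append(np.hstack([f(s),f(t)]))
cv2.imwrite("pics/cmp11.png",np.vstack(rows))
E
```

```text
(no output)
```

View pics/cmp11.png

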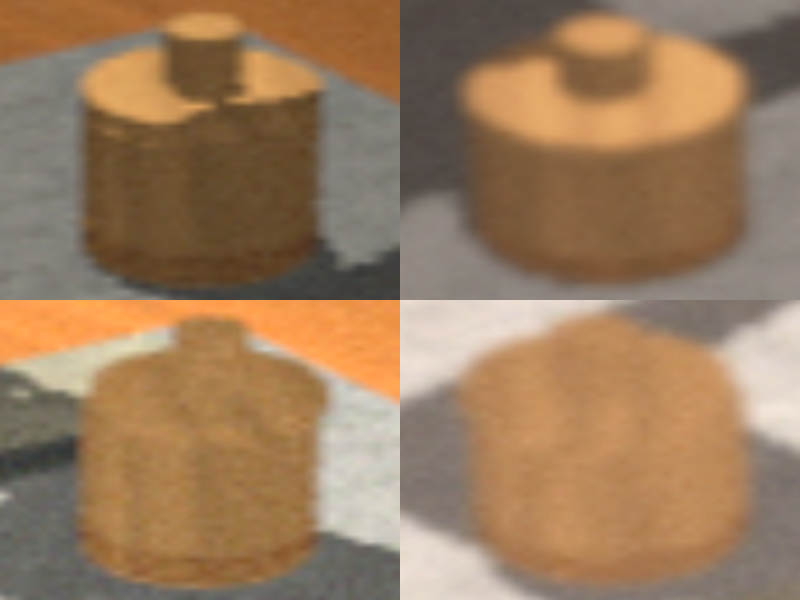

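The tub hasn't moved (its base is identical in both views), but the lid slid about 2–3 mm within its play, away from the stone. The opening finger probably nudged it. It's still seated at the right height. I'll open less next time and re-centre the lid once all pieces are down. Now the gouge.

```bash
python3 - <<'E'
from rect import *
d=grab_frame;im=cv2.imread("pics/w9.png")
E
python3 go.py 472 413 350 -99.2
```

```text
t 20.3 pos [555.6 113.5 393.9] yaw -95.92 | tx ty tz turn [-28.93  11.41   4.39] 3.28
```

```bash
python3 -m creep '100 -28.9 11.4 3.5 3.3;100 -28.9 11.4 3.5 3.3;100 -28.9 11.4 3.5 3.3;100 -28.9 11.4 3.5 3.3;100 -28.9 11.4 3.5 3.3;100 -28.9 11.4 3.5 3.3;100 -28.9 11.4 3.5 3.3;100 -28.9 11.4 3.5 3.3;100 -28.9 11.4 3.5 3.3;100 -28.9 11.4 3.5 3.3;100 -28.9 11.4 3.5 3.3;100 -28.9 11.4 3.5 3.3'
python3 - <<'E'
from rect import *
s,ci,im,d,X=look("w12")
print(s["clock"],s["eef_pos"],s["tcp_rot"])
print("handle",blob(X,d,15,25,(470,414),65))
m=(d>0)&(X[...,2]>14)&(X[...,2]<25)&(np.hypot(X[...,0]-470,X[...,1]-414)<65)
P=X[m][:,:2];v=np.linalg.svd(P-P.mean(0),full_matrices=False)[2][0];print(P.mean(0),np.degrees(np.arctan2(v[1],v[0])))
print("all",blob(X,d,4,25,(490,411),85))
E
```

```text
clock: 21.5
eef_pos: [472.7, 411.6, 358.3]
tcp_rot: [-3.138, -0.001, -1.733]
contact_force: [-1.4, 0.2, 0.1]
opening: 0.998
21.5 [472.67518392 411.63030291 358.26739339] [-3.13803141e+00 -1.49345531e-03 -1.73321038e+00]
handle (2087, array([478. , 412.4]), np.float64(55.0), ((477.8990173339844, 411.49249267578125), (23.606542587280273, 109.92821502685547), 81.27264404296875), np.float64(19.58801339169645))
[469.81870191 412.51107106] 171.06718389602435
all (2876, array([491.7, 409.1]), np.float64(69.1), ((491.663330078125, 409.336669921875), (23.731203079223633, 137.78819274902344), 81.21007537841797), np.float64(18.884158095032205))
```

View pics/w12.png

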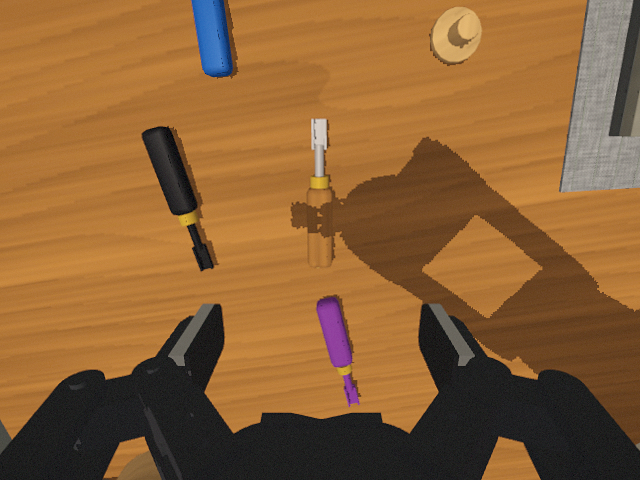

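The brown gouge is at px (319,190), with the wooden handle nearest the robot and the steel blade pointing up (+x). Its origin is (491.7,409.3). The blue, black and purple ones stand apart, at (212,40), (175,190) and (340,345). Gripping at x=-20.

```bash
python3 go.py 471.9 412.4 178.5 -98.85; python3 -m creep '100 -0.07 0.02 5 -0.4;100 -0.07 0.02 10 -0.4;80 -0.07 0.02 14 -0.4;70 -0.07 0.02 17 -0.4;60 -0.07 0.02 17.9 -0.4;60 -0.07 0.02 17.9 -0.4;18 -0.07 0.02 17.9 -0.4;18 -0.07 0.02 17.9 -0.4;18 -0.07 0.02 17.9 -0.4;18 -0.07 0.02 17.9 -0.4;18 -0.07 0.02 17.9 -0.4;18 -0.07 0.02 17.9 -0.4;18 -0.07 0.02 17.9 -0.4;18 -0.07 0.02 17.9 -0.4' 40; python3 go.py 539 -56 320 -95.77
```

```text
t 21.55 pos [472.6 411.8 358.2] yaw -99.29 | tx ty tz turn [-0.05  0.08 17.97] -0.44
clock: 22.95
eef_pos: [473.9, 412.8, 181.5]
tcp_rot: [-3.136, 0.001, -1.726]
contact_force: [-0.3, -0.8, 7.0]
opening: 0.271
t 22.95 pos [473.9 412.8 181.5] yaw -98.89 | tx ty tz turn [ 45.31 -13.68 -13.85] -3.12
```

```bash
python3 go.py 521.1 -54 320 -95.77; python3 -m creep '18 0 0 -4 0;18 0 0 -8 0;18 0 0 -12 0;18 0 0 -14.5 0;18 45.4 -11.9 -14.5 -3.1;18 45.4 -11.9 -14.5 -3.1;18 45.4 -11.9 -14.5 -3.1;18 45.4 -11.9 -14.5 -3.1;18 45.4 -11.9 -14.5 -3.1;18 45.4 -11.9 -14.5 -3.1;18 45.4 -11.9 -14.5 -3.1;18 45.4 -11.9 -14.5 -3.1;18 45.4 -11.9 -14.5 -3.1;18 45.4 -11.9 -14.5 -3.1;18 45.4 -11.9 -14.5 -3.1;18 45.4 -11.9 -14.5 -3.1;18 45.4 -11.9 -14.5 -3.1;18 45.4 -11.9 -14.5 -3.1'; python3 go.py 521.1 -54 200 -95.77
```

```text
t 22.95 pos [473.9 412.8 181.5] yaw -98.89 | tx ty tz turn [ 45.39 -11.88 -13.85] -3.12
clock: 24.75
eef_pos: [520.3, -53.0, 326.8]
tcp_rot: [-3.135, 0.001, -1.67]
contact_force: [-0.1, -0.4, -1.3]
opening: 0.266
t 24.75 pos [520.3 -53.  326.8] yaw -95.7 | tx ty tz turn [ 0.09 -0.09 12.68] 0.07
```

```bash
python3 -m creep '18 0.09 -0.09 4 0;18 0.09 -0.09 8 0;18 0.09 -0.09 12 0;18 0.09 -0.09 13 0;18 0.09 -0.09 13 0;18 0.09 -0.09 13 0;18 0.09 -0.09 13 0'; python3 go.py 521.1 -54 184.6 -95.77
python3 - <<'E'
from rect import *
look("w13")
E
```

```text
clock: 25.45
eef_pos: [522.9, -53.8, 198.6]
tcp_rot: [-3.132, 0.001, -1.67]
contact_force: [0.1, -0.1, -0.6]
opening: 0.267
t 25.45 pos [522.9 -53.8 198.6] yaw -95.68 | tx ty tz turn [0.03 0.18 1.4 ] 0.09
```

View pics/w13.png

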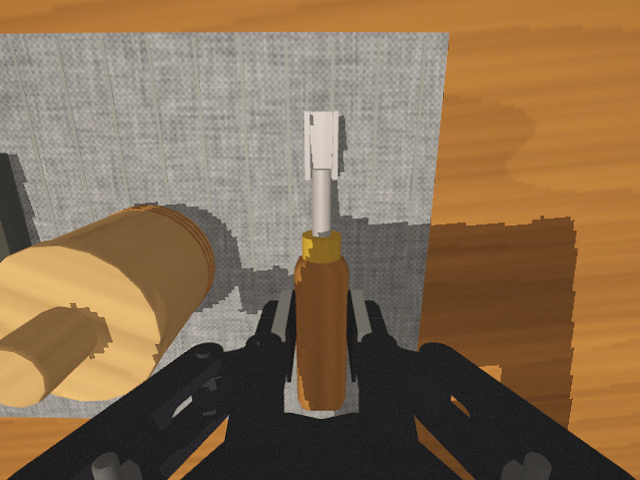

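```bash
python3 -m creep '18 0.03 0.18 0.6 0;18 0.03 0.18 1.2 0;18 0.03 0.18 1.4 0;18 0.03 0.18 1.4 0;18 0.03 0.18 1.4 0'; python3 go.py 521.1 -54 184.6 -95.77
```

```text
clock: 26.0
eef_pos: [521.0, -54.1, 184.5]
tcp_rot: [-3.133, 0.001, -1.67]
contact_force: [-0.9, -0.3, 3.2]
opening: 0.266
t 26.0 pos [521.  -54.1 184.5] yaw -95.7 | tx ty tz turn [-0.01 -0.01 -0.01] 0.07
```

```bash
python3 -m creep '42 0 0 0 0;42 0 0 0 0;42 0 0 0 0;42 0 0 0 0;42 0 0 -4 0;42 0 0 -8 0;42 0 0 -12 0;60 0 0 -16 0;100 0 0 -20 0;100 0 0 -21 0;100 0 0 -21 0;100 0 0 -21 0;100 0 0 -21 0'
python3 - <<'E'
from rect import *
s,ci,im,d,X=look("w14")
print(s["clock"],s["eef_pos"],s["tcp_rot"])
M=mat(im,ci);print(M)
r=blob(X,d,7,30,(539,-56),80)
m=(d>0)&(X[...,2]>7)&(X[...,2]<30)&(abs(X[...,1]+56)<30)&(abs(X[...,0]-539)<90)
P=X[m][:,:2].astype(np.float32);R=cv2.minAreaRect(P);print("gouge",R,rel(R[0]).round(1))
for nm,lo,hi in [("disc",66,76),("knob",90,100)]:
    r=blob(X,d,lo,hi,(547,29),45);print(nm,r,rel(r[1]))
m=(d>0)&(X[...,2]>25)&(X[...,2]<31)&(abs(X[...,1]-113)<35)&(abs(X[...,0]-556)<70)
P=X[m][:,:2].astype(np.float32);R=cv2.minAreaRect(P);print("stone",R,rel(R[0]).round(1))
E
```

```text
clock: 27.3
eef_pos: [518.6, -54.0, 392.6]
tcp_rot: [-3.136, 0.001, -1.67]
contact_force: [0.4, 0.4, 0.5]
opening: 0.999
27.3 [518.56736921 -54.02929238 392.60688567] [-3.13603362e+00  1.12474970e-03 -1.67019096e+00]
(np.float64(547.6135333176878), np.float64(28.603307850001652), np.float64(-5.821526094408848), {(0, 1): -0.9, (0, -1): 0.9, (1, 1): -0.6, (1, -1): 0.6}, [(np.float32(-0.21), 257), (np.float32(0.25), 216), (np.float32(0.06), 170), (np.float32(-0.05), 171)])
gouge ((539.5966186523438, -56.3546257019043), (23.986743927001953, 136.78933715820312), 84.43488311767578) [  0.5 -85.5]
disc (3070, array([549.2,  26.1]), np.float64(30.2), ((549.2368774414062, 25.684429168701172), (59.12434768676758, 59.28437805175781), 33.43285369873047), np.float64(71.1698551115251)) [ 1.76384571 -2.53551736]
knob (485, array([549.3,  25.7]), np.float64(10.1), ((549.4005737304688, 25.512876510620117), (19.013080596923828, 19.54228973388672), 87.35826110839844), np.float64(94.98092882943814)) [ 1.90355321 -2.92343722]
stone ((555.5782470703125, 112.13265991210938), (41.54023742675781, 109.60997009277344), 84.48880767822266) [-0.5 83.7]
```

View pics/w14.png

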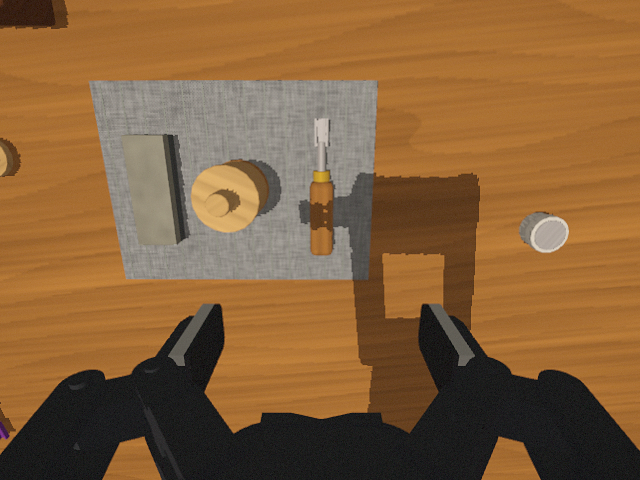

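The gouge is at rel (0.5,-85.5) and the stone at (-0.5,83.7), both parallel within about 0.3°. The lid sits at rel (1.8,-2.7), so I'll re-centre it now: lift it by the knob, shift it and set it back.

```bash
python3 go.py 548.4 25.7 300 -95.77
```

```text
t 27.35 pos [518.6 -54.1 392.7] yaw -95.7 | tx ty tz turn [-8.23 -2.17  9.27] 0.07
```

```bash
python3 -m creep '60 -8.2 -2.17 0 0;60 -8.2 -2.17 0 0;60 -8.2 -2.17 3 0;60 -8.2 -2.17 7 0;60 -8.2 -2.17 8 0;60 -8.2 -2.17 8 0;60 -8.2 -2.17 8 0' 40;python3 go.py 548.4 25.7 252 -95.77
```

```text
clock: 28.05
eef_pos: [549.3, 25.2, 313.5]
tcp_rot: [-3.136, 0.001, -1.671]
contact_force: [0.5, -0.0, 0.8]
opening: 0.6
t 28.05 pos [549.3  25.2 313.5] yaw -95.72 | tx ty tz turn [-0.04  0.09  6.15] 0.05
```

```bash
python3 -m creep '60 -0.04 0.09 3 0;60 -0.04 0.09 5 0;60 -0.04 0.09 6.1 0;60 -0.04 0.09 6.1 0;60 -0.04 0.09 6.1 0;15 -0.04 0.09 6.1 0;15 -0.04 0.09 6.1 0;15 -0.04 0.09 6.1 0;15 -0.04 0.09 6.1 0;15 -0.04 0.09 6.1 0;15 -0.04 0.09 6.1 0;15 -0.04 0.09 6.1 0';python3 go.py 547.8 28.7 260 -95.77
```

```text
clock: 29.25
eef_pos: [549.3, 26.0, 253.6]
tcp_rot: [-3.134, 0.002, -1.671]
contact_force: [-0.0, 1.5, 7.1]
opening: 0.209
t 29.25 pos [549.3  26.  253.6] yaw -95.72 | tx ty tz turn [-0.25  0.18 -0.64] 0.05
```

```bash
python3 -m creep '15 0 0 -0.5 0;15 0 0 -1.0 0;15 0 0 -1.0 0;15 -0.27 0.18 -1.0 0;15 -0.27 0.18 -1.0 0;15 -0.27 0.18 -1.0 0;15 -0.27 0.18 -1.0 0';python3 go.py 547.8 28.8 253.6 -95.77
```

```text
clock: 29.95
eef_pos: [547.7, 28.9, 263.4]
tcp_rot: [-3.134, 0.002, -1.671]
contact_force: [0.5, -0.3, -0.2]
opening: 0.213
t 29.95 pos [547.7  28.9 263.4] yaw -95.72 | tx ty tz turn [ 0.01 -0.01  0.98] 0.05
```

```bash
python3 -m creep '15 0 0 0.5 0;15 0 0 0.9 0;15 0 0 1.0 0;15 0 0 1.0 0;15 0 0 1.0 0';python3 go.py 547.8 28.8 253.6 -95.77
python3 -m creep '45 0 0 0 0;45 0 0 0 0;45 0 0 0 0;45 0 0 0 0;45 0 0 -4 0;45 0 0 -8 0;100 0 0 -12 0;100 0 0 -15 0;100 0 0 -15 0;100 0 0 -15 0'
cat > chk.py <<'E'
from rect import *
def chk(tag,c=(547.7,28.8)):
    s,ci,im,d,X=look(tag)
    print(s["clock"],s["eef_pos"],s["tcp_rot"])
    M=mat(im,ci);print("mat",[round(float(v),2) for v in M[:3]],M[3])
    for nm,lo,hi in [("disc",66,76),("knob",90,100)]:
        r=blob(X,d,lo,hi,(547,29),45)
        if r: print(nm,r[0],r[2],r[4],rel(r[1],M[:2],M[2]).round(1),rel(r[3][0],M[:2],M[2]).round(1))
    for nm,lo,hi,cx,cy,hx,hy in [("stone",25,31,556,113,70,35),("gouge",7,30,539,-56,90,30),("tin",26,33,615,22,35,35)]:
        m=(d>0)&(X[...,2]>lo)&(X[...,2]<hi)&(abs(X[...,1]-cy)<hy)&(abs(X[...,0]-cx)<hx)
        P=X[m][:,:2].astype(np.float32)
        if len(P)>50:
            R=cv2.minAreaRect(P);print(nm,np.round(R[1],1),round(R[2]-90-M[2],2),rel(R[0],M[:2],M[2]).round(1),"z",np.median(X[m][:,2]).round(1))
E
python3 -c "
from chk import *
chk('w15')"
```

```text
clock: 30.45
eef_pos: [547.8, 28.9, 253.4]
tcp_rot: [-3.134, 0.002, -1.671]
contact_force: [-2.2, 0.1, 5.8]
opening: 0.211
t 30.45 pos [547.8  28.9 253.4] yaw -95.72 | tx ty tz turn [ 0.01 -0.   -0.02] 0.05
clock: 31.45
eef_pos: [546.6, 28.8, 403.8]
tcp_rot: [-3.133, 0.002, -1.671]
contact_force: [-0.6, -0.1, -0.4]
opening: 1.003
31.45 [546.60952386  28.76431402 403.79199317] [-3.13307960e+00  1.88307847e-03 -1.67055197e+00]
mat [547.99, 28.42, -5.69] {(0, 1): -0.8, (0, -1): 0.8, (1, 1): -0.6, (1, -1): 0.6}
disc 2704 29.8 71.26741317352293 [-0.1  0.1] [0.3 0.2]
knob 417 10.1 95.12174058072105 [-0.2  0.2] [0.1 0.1]
stone [ 40.6 110.1] -0.09 [-0.4 83.7] z 28.2
gouge [ 24.6 136.5] 0.14 [  0.4 -85.2] z 21.8
```

View pics/w15.png

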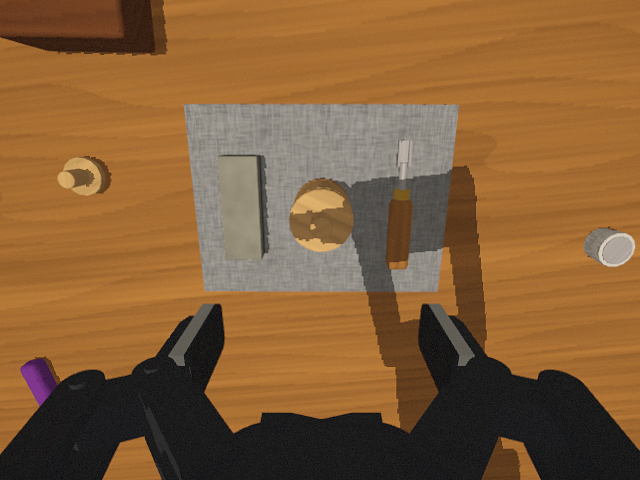

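The lid is centred and seated: rel (-0.1,0.1), tops at 71.3 and 95.1 mm. Now the tin.

```bash
python3 go.py 472 -287.9 350 -95.77; python3 -m creep '100 32.2 4.3 4.5 0;100 32.2 4.3 4.5 0;100 32.2 4.3 4.5 0;100 32.2 4.3 4.5 0;100 32.2 4.3 4.5 0;100 32.2 4.3 4.5 0;100 32.2 4.3 4.5 0;100 32.2 4.3 4.5 0;100 32.2 4.3 4.5 0;100 32.2 4.3 4.5 0;100 32.2 4.3 4.5 0;100 32.2 4.3 4.5 0;100 32.2 4.3 4.5 0'
python3 - <<'E'
from rect import *
s,ci,im,d,X=look("w16")
print(s["clock"],s["eef_pos"],s["tcp_rot"]);print(blob(X,d,22,32,(472,-288),40))
E
```

```text
t 31.5 pos [546.3  28.7 402.7] yaw -95.72 | tx ty tz turn [32.25  4.24  5.27] 0.05
clock: 32.8
eef_pos: [472.0, -286.7, 357.1]
tcp_rot: [-3.135, 0.001, -1.669]
contact_force: [0.3, -0.1, 0.6]
opening: 0.997
32.8 [ 472.01205998 -286.67122107  357.09885495] [-3.13493762e+00  1.48443550e-03 -1.66941779e+00]
(1429, array([ 471.9, -288.1]), np.float64(19.8), ((472.1683349609375, -288.367431640625), (38.58406066894531, 38.736141204833984), 83.44901275634766), np.float64(26.645997653574682))
```

View pics/w16.png

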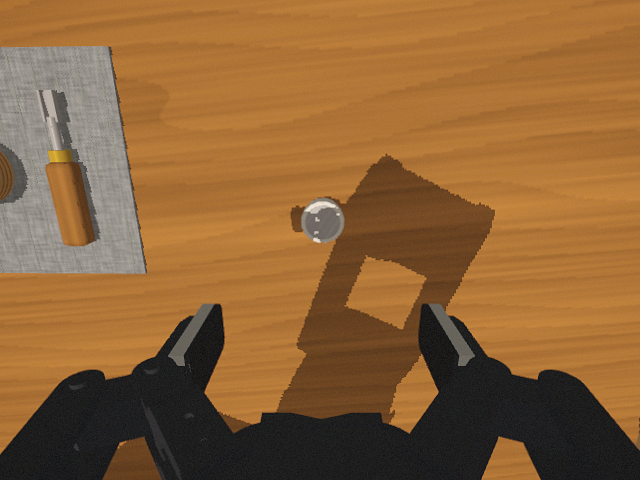

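```bash
python3 -m creep '100 0.15 0.15 5 0;100 0.15 0.15 10 0;100 0.15 0.15 14 0;90 0.15 0.15 16.5 0;80 0.15 0.15 17.5 0;70 0.15 0.15 17.5 0;35 0.15 0.15 17.5 0;35 0.15 0.15 17.5 0;35 0.15 0.15 17.5 0;35 0.15 0.15 17.5 0;35 0.15 0.15 17.5 0;35 0.15 0.15 17.5 0;35 0.15 0.15 17.5 0;35 0.15 0.15 17.5 0' 40; python3 go.py 614.9 22 320 -95.77
```

```text
clock: 34.25
eef_pos: [472.2, -288.4, 183.8]
tcp_rot: [-3.132, 0.0, -1.67]
contact_force: [-0.9, 0.9, 8.5]
opening: 0.446
t 34.25 pos [ 472.2 -288.4  183.8] yaw -95.66 | tx ty tz turn [-32.3  -11.13 -13.62] 0.11
```

```bash
python3 -m creep '35 0 0 -4 0;35 0 0 -8 0;35 0 0 -12 0;35 0 0 -13.6 0;35 -32.3 -11.15 -13.6 0.1;35 -32.3 -11.15 -13.6 0.1;35 -32.3 -11.15 -13.6 0.1;35 -32.3 -11.15 -13.6 0.1;35 -32.3 -11.15 -13.6 0.1;35 -32.3 -11.15 -13.6 0.1;35 -32.3 -11.15 -13.6 0.1;35 -32.3 -11.15 -13.6 0.1;35 -32.3 -11.15 -13.6 0.1;35 -32.3 -11.15 -13.6 0.1;35 -32.3 -11.15 -13.6 0.1;35 -32.3 -11.15 -13.6 0.1;35 -32.3 -11.15 -13.6 0.1'; python3 go.py 615.1 22 200 -95.77
```

```text
clock: 35.95
eef_pos: [613.6, 21.3, 321.1]
tcp_rot: [-3.132, 0.0, -1.673]
contact_force: [-1.0, -0.7, -0.5]
opening: 0.449
t 35.95 pos [613.6  21.3 321.1] yaw -95.83 | tx ty tz turn [-0.09 -0.14 12.11] -0.06
```

```bash
python3 -m creep '35 -0.08 -0.14 4 0;35 -0.08 -0.14 8 0;35 -0.08 -0.14 11 0;35 -0.08 -0.14 12.2 0;35 -0.08 -0.14 12.2 0;35 -0.08 -0.14 12.2 0;35 -0.08 -0.14 12.2 0'; python3 go.py 615.1 22 186.8 -95.77
```

```text
clock: 36.65
eef_pos: [617.1, 21.8, 200.9]
tcp_rot: [-3.129, 0.001, -1.673]
contact_force: [-0.8, 0.4, -0.3]
opening: 0.449
t 36.65 pos [617.1  21.8 200.9] yaw -95.84 | tx ty tz turn [-0.    0.2   1.41] -0.07
```

```bash
python3 -m creep '35 0 0.2 0.6 0;35 0 0.2 1.1 0;35 0 0.2 1.35 0;35 0 0.2 1.35 0;35 0 0.2 1.35 0;35 0 0.2 1.35 0'; python3 go.py 615.1 22 186.8 -95.77
```

```text
clock: 37.25
eef_pos: [615.3, 22.0, 187.4]
tcp_rot: [-3.129, 0.001, -1.673]
contact_force: [-0.6, -0.6, -0.6]
opening: 0.445
t 37.25 pos [615.3  22.  187.4] yaw -95.84 | tx ty tz turn [-0.    0.02  0.06] -0.07
```

```bash
python3 -m creep '35 0 0.02 0.08 0;35 0 0.02 0.08 0;65 0 0.02 0.08 0;65 0 0.02 0.08 0;65 0 0.02 0.08 0;65 0 0.02 0.08 0;65 0 0.02 -2 0;65 0 0.02 -5 0;65 0 0.02 -9 0;100 3.3 3 -14 0;100 0 6 -19 0;100 0 6 -22 0;100 0 6 -22 0;100 0 6 -22 0;100 0 6 -22 0;100 0 6 -22 0'
python3 -c "
from chk import *
chk('w17')
for n in ['side','scene']:
    im,d=grab_frame(n);cv2.imwrite(f'pics/{n}17.png',im)
"
```

```text
clock: 38.85
eef_pos: [552.8, 28.0, 404.8]
tcp_rot: [-3.132, 0.0, -1.673]
contact_force: [-0.6, 0.7, -0.5]
opening: 0.998
38.85 [552.78021394  28.0391845  404.82462904] [-3.13228474e+00  8.61219067e-05 -1.67286882e+00]
mat [547.69, 28.44, -5.77] {(0, 1): -0.5, (0, -1): 0.5, (1, 1): -0.7, (1, -1): 0.7}
disc 2640 30.0 71.24343569597261 [-0.   0.2] [0.1 0.5]
knob 407 10.0 95.08977271688423 [0.1 0.3] [ 0.3 -0.2]
stone [ 40.6 109.6] -0.16 [ 0.5 83.7] z 28.2
gouge [ 24.4 137.6] 0.21 [  0.5 -85.2] z 21.7
tin [37.6 38.4] -0.03 [67.6 -0.1] z 29.6
```

View pics/w17.png

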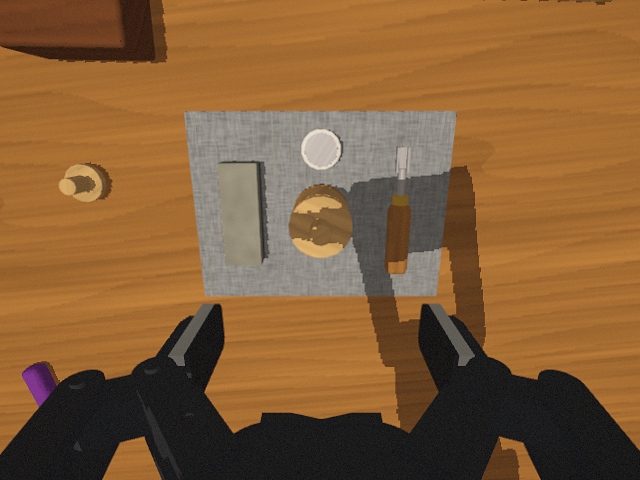

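View pics/side17.png

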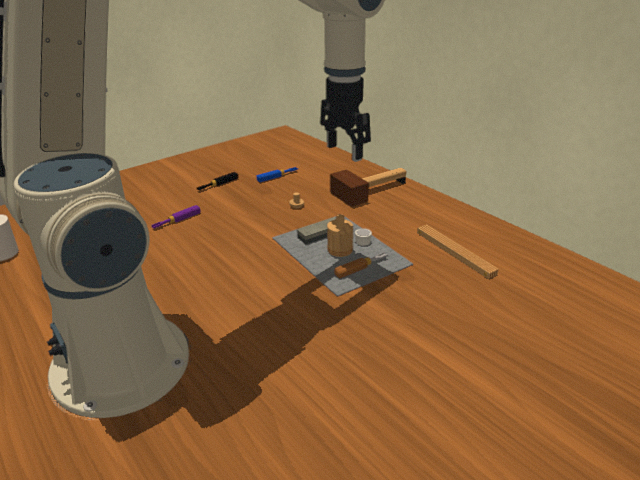

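View pics/scene17.png

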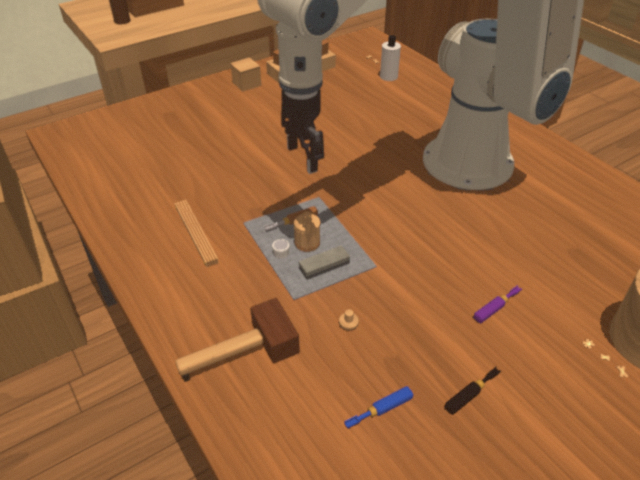

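All pieces lie as asked: tub and lid at px (321,222), stone (241,213), gouge (398,210), tin (321,149) in the wrist view. The small lid, mallet and rule sit at the same pixels as at the start. Handing in.

```bash
python3 -c "
from rig import *
print(sense()['clock']);print(sign_off())"
```

```text
39.0
the job is handed in; nothing more can be done
None
```

The mat is set out as asked, and I handed the job in at 39.0 s of the 112 s. I placed the tub, large lid, whetstone, gouge and tin in that order.

My last wrist-camera check gave these positions, measured from the mat's centre (far side first, then left). The targets are from the task:

| Item | Measured (mm) | Target (mm) | Other checks |
|---|---|---|---|
| Lid on tub | (0, 0.2) | (0, 0) | seated: disc top at 71.2 mm, knob top at 95.1 mm (nominal 71 and 95) |
| Whetstone | (0.5, 83.7) | (0, 85) | parallel to the edge within 0.2° |
| Gouge | (0.5, -85.2) | (0, -85) | blade away from the robot, within about 0.2° |
| Tin | (67.6, -0.1) | (67.5, 0) | standing flat, cap up |

- **Lid nudged and mended:** while I was putting down the whetstone, the lid slid about 3 mm on the tub, probably pushed by an opening finger. I lifted it, re-centred it and set it back after the gouge and before the tin. The tub itself did not move.
- **Whetstone offset:** it is about 1.3 mm closer to the tub than exact midway, and I left it there.
- **Camera disagreement:** the two fixed cameras placed the mat about 7 mm apart from each other sideways. The wrist camera's figure lay between them, so I worked from the wrist camera.
- **Left alone:** the small lid, mallet and rule look unmoved in the final pictures.

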